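# Lock the press slide out with its ball-lock pin

## Robot

A 6-joint arm with a two-finger parallel gripper is mounted at the origin on the work surface; the furniture and walls round the work are solid. World frame = base frame: x ahead of the robot, y to its left, z up, the work surface at z = 0. Lengths are in mm, angles in rad, forces in N, time in s.
With the tool pointing down it reaches from about 275 to 825 mm from the base axis. Payload 4.9 kg.
Tool frame: the origin (TCP) lies at the very end of the fingers, on their centre line; the grasp point (between the pads) lies 19 mm behind it; z points along the fingers, y is the line along which they close (so a half turn about z gives the same grasp; the last joint's range is limited). The gripper opens to 85 mm and grips with 20 to 120 N. Pads are 22 mm wide; open, the fingers measure 114 mm over their backs; the gripper's body (76 mm by 85 mm) begins 54 mm behind the grasp point. The pads swing forward as they close: fully open they stand 13 mm farther back than shut.
Start: joints at [1.015, 0.326, -0.193, 1.052, 0, 1.437], TCP at [225.169, 501.814, 231.281] pointing down, gripper open.
Joint ranges: [-2.65, 2.65], [-0.97, 1.79], [-1.3, 1.35], [-1.93, 2.1], [-1.47, 1.37], [-3.14, 3.14]. Speed limits (rad/s): [2.57, 2.57, 3.14, 3.14, 3.14, 3.14].

## Interface

Orientations are given as [roll, pitch, yaw] about the fixed x, y, z axes, in that order (R = Rz(yaw) Ry(pitch) Rx(roll)).
In Python, from bench import bot, solve_ik, imaging gives the robot as it stands. Calls block until the motion is done:
- bot.move_ptp(position, orientation): joint-space move of the TCP to a pose.
- bot.movel(position, rot=None, max_speed=150, threshold=None): straight line of the TCP; rot=None keeps the orientation; max_speed is the mean speed in mm/s. With threshold (N) it stops when the force on the tool has changed by that much, and returns True; else False.
- bot.move_j(angles): joint-space move.
- bot.grip(opening, effort=None): opening from 0.0 (shut) to 1.0 (fully open); effort is the grip in N (None keeps the last); returns when the fingers have stopped.
- bot.dwell(seconds).
- solve_ik(position, orientation): joint angles nearest the present ones, or None.
- bot.get_state(): the state.
- imaging.capture(name): name is "scene" or "top" or "wrist"; returns the picture (384x512x3 uint8, blue, green, red); there is no depth.
- imaging.camera_model(name): a dict with "K" (3x3 intrinsics, pixels), "position" and "rotation" of the camera in the world. Camera axes: x right, y up, looking along -z (the intrinsics and any distortion apply to the point x, -y, -z); pixel columns grow to the right and rows downward; lengths in mm; the calibration is good to about 2 mm. The wrist camera is an equidistant fisheye: a pixel r from the principal point sees the ray r / f radians off the axis. A picture is of the moment at which its call begins: read the wrist's pose just before it. camera_model takes no time and is no camera call; for the wrist camera it gives the pose at the moment of the call.
A pose or a line that the arm cannot do raises bot.IKError and nothing moves.
- bot.sign_off(): hands the job in; it is judged then, once.
The state is a dict: "t": time; "qpos": joint angles; "joint_velocities": joint speeds; "effort": joint torques, N m; "tcp_pos": TCP position; "orientation": TCP orientation; "contact_force": force on the tool from outside, world axes, zero at the start; "wrist_torque": the same for the moment, N m; "opening": opening from 0.0 (shut) to 1.0 (fully open); "gripper_force": force on a finger pad.
Only numpy, scipy, OpenCV 4.12 (cv2) and the standard library are available. Lean on these libraries where they do the work, as an engineer would, in place of code of your own. Each camera call takes 0.05 s, during which the arm holds its last target. There are 200 camera calls.

## Task

A label is to be laid on the cork-faced platen of the small bench press. Draw the press's slide straight out by its pull post until it meets its stop, then lock it there with the ball-lock pin kept in the steel bracket: keep the pin's button squeezed in while you draw it out of the bracket and slide it fully through both rails and the slide, then let go so that the button springs out and the balls lock behind the far rail. Leave the glass bottle, the bottle cap and the shell dish where they stand.

Things in the scene. Friction and masses are not known exactly. Their poses are not given: they have to be found in the camera images.
- press: grey bench press, fixed. Origin on the table under the cross holes of its rails; x runs along the channel, from the pull post towards the C-frame, y across, z up. On a base 10 mm high and 64 mm wide stand two rails, x = -85 to +100 mm, each 9 mm thick, inner faces at y = +-14, outer at y = +-23 mm, tops (gib strips) at z = 46 mm. Each has a 14 mm hole along y at x = 0, z = 28 mm
- press_bore (a point): point midway between the rails on the axis of their cross holes, 28 mm over the table; the slide's cross hole lies here when the slide is at its stop
- press_head (a point): where the press's screw meets its tommy bar, 153 mm over the table. The bar runs along the press's x and with its ball ends spans press x = -15 to +83 mm, |y| < 11 mm. Below it the C-frame's arm (|y| < 38 mm, up to 118 mm high) begins at press x = 4 mm; its foot, 10 mm high, reaches |y| = 54 mm from x = 50 mm on
- slide: loose steel slide in the channel between the rails, under the gib strips, 1 mm play each way, about 0.45 kg, friction a few newtons; stays where it is left. Origin on its underside (10 mm over the table) under its cross hole, axes parallel to the press's. Starts pushed in, 55 to 83 mm short of its stop; drawn out towards the press's -x. At the stop its cross hole is in line with the rails' holes
- slide_platen (a point): centre of the top of the slide's aluminium platen (70 along x, 76 mm along y, cork-faced), 58 mm over the table and 55 mm ahead (-x) of the slide's cross hole
- slide_grip (a point): the middle of the slide's upright pull post, 66 mm above the slide's underside (76 mm over the table) and 111 mm ahead (-x) of the slide's cross hole. Its black grip is round, 15 to 17 mm thick, from 57 to 93 mm over the table; the platen begins 21 mm behind its axis
- slide_hole (a point): centre of the slide's cross hole (15 mm, 28 mm over the table, axis along y)
- bracket: folded steel bracket fixed to the table, holding the pin at the start. Origin on the table between its two upright plates; x points as the pin's nose does. Plates 50 mm wide, 46 mm high, outer faces at x = +-23 mm, each with a 14 mm hole at 28 mm height; a flat tongue 30 mm wide, 4 mm thick runs to x = -82 mm under the pin's flange. The pin comes out towards -x only, about 70 mm to be clear
- pin: ball-lock pin, 133 mm long, about 0.15 kg, lying level at the start, axis 27 mm over the table. Origin on its axis at the seating face of its shoulder; x along the axis towards the nose. Shank 12 mm thick, to x = 59 mm, then a bullet nose to 67 mm (6 mm wide at the tip). Shoulder 20 mm thick, x = -6 to 0. It fits the press from either side: rails and slide are 46 mm across together
- pin_balls (a point): on the axis between the two balls, 52.5 mm ahead of the shoulder. The balls (8 mm along the axis) stand 3.5 mm out of the shank on oppopoint sides and cannot be pushed in; they sink into the shank only while the button is held in 4 mm or more
- pin_flange (a point): centre of the rear of the neck, where it meets the front face of the round black finger flange (46 mm across, 6 mm thick), 44 mm behind the shoulder. The bare neck before it is 10 mm thick and 38 mm long: room for a finger from above, over the neck. Behind the flange: housing 40 mm across, 8 mm long, then the button
- pin_mid (a point): point on the pin's axis 23 mm ahead of the shoulder; it lies at press_bore when the pin is fully home
- pin_grip (a point): middle of the grasp along the axis, 55 mm behind the shoulder, 13 mm off the axis (straight above it at the start). One finger on the flange's front face, over the neck, the other on the button, closing along the axis, squeeze the button in and hold the pin: 22 mm wide before, 17 mm squeezed
- pin_button (a joint): the pin's push button, 34 mm across, its face 66 mm behind the shoulder when out: 0 = out (balls out, locked), 0.005 m = pressed right in (balls sunk). The spring needs 3 N to start, 8 N to press right in; let go, it returns if the balls are free to come out
- bottle: bystander: clear conical glass bottle, 57 mm across, 104 mm high, empty and light; origin under its centre
- bottle_cap: bystander: rose-gold screw cap, 33 mm across, 22 mm high; origin under its centre
- dish: bystander: oval half shell used as a dish, 54 x 74 x 20 mm; origin under its centre
Not all that is in view belongs to the job. Leave any green or orange look-alike of the pin alone.

How it is judged:
By the outcome, as a careful person would: the job done as asked, in the order asked, and still so for the second after the job is handed in, with the robot touching nothing.
It also fails if it takes over 58 s, if anything falls off the work surface, if the arm or the gripper's body presses on something with over 40 N, if the wrist force passes 120 N, or if a joint passes its speed limit or range.

## Working session

There is one attempt and no reset: what is moved stays moved. The work goes in short steps, each a Python script; the robot and the scene stay as the last script left them, time stands still between calls to the robot, and variables do not carry over. Pictures are saved under pics/ and viewed, at most 10 in all, crops included, and the job is handed in when it is done.

```bash
mkdir -p pics; ls; python3 - <<'E'
from bench import bot, imaging
import cv2
for n in("scene","top"):
    cv2.imwrite(f"pics/{n}0.png",imaging.capture(n)); m=imaging.camera_model(n); print(n,m)
s=bot.get_state();print(s['t'],s['tcp_pos'],s['orientation'])
E
```

```text
pics
scene {'K': array([[427.23195118,   0.        , 259.58940066],
       [  0.        , 427.23195118, 193.70829365],
       [  0.        ,   0.        ,   1.        ]]), 'position': array([-446.31551474, -591.12069822,  855.48924668]), 'rotation': array([ 0.98588243, -0.01322519, -0.99754803])}
top {'K': array([[369.74958716,   0.        , 259.96683953],
       [  0.        , 369.74958716, 192.21961612],
       [  0.        ,   0.        ,   1.        ]]), 'position': array([ 285.97744246,   13.91384925, 1108.95789289]), 'rotation': array([ 0.22260529,  0.00558882, -1.51686569])}
0.1 [224.87406305 501.34179244 230.57743779] [-3.14002771e+00 -2.07113225e-04  2.71978868e+00]
```

```bash
python3 -c "
import cv2
for n in('scene','top'):
    cv2.imwrite(f'pics/{n}0b.png',cv2.resize(cv2.imread(f'pics/{n}0.png'),(800,600),interpolation=cv2.INTER_CUBIC))"
```

```text
(no output)
```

View pics/top0b.png

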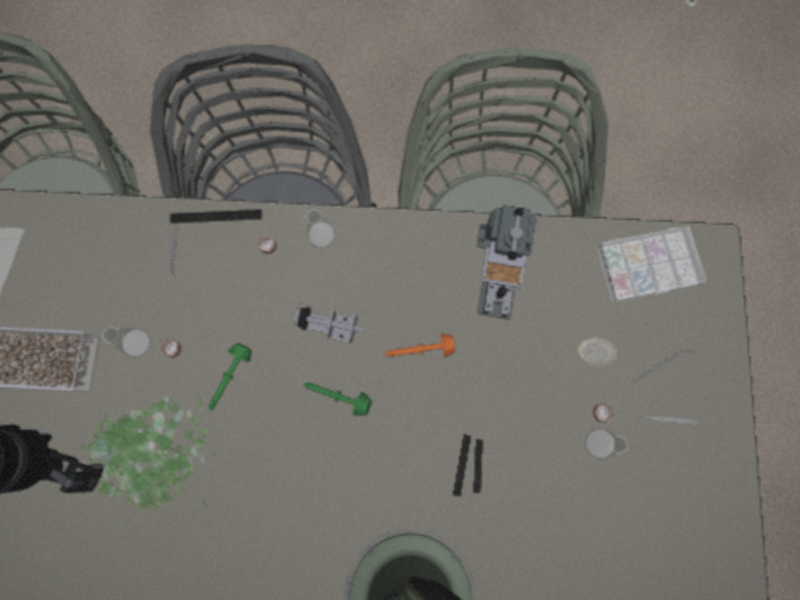

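View pics/scene0b.png

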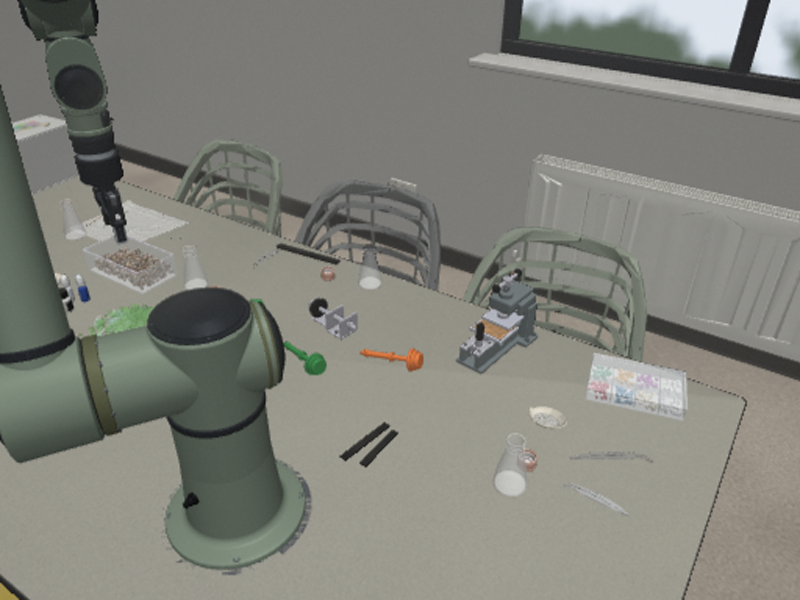

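The top view (800 px scale) shows the press at (508,262), with its black post at (502,292) and cork at (503,272). The grey bracket is at (342,327), with a steel pin whose black flange is at (303,318). Pin candidates are steel/black at (303–362,318–330), green at (235,380) and (340,398), and orange at (422,347). The steel pin in the bracket fits the description, and I'll confirm it in a crop from the wrist.

```bash
cat > h.py <<'E'
import numpy as np, cv2
from scipy.spatial.transform import Rotation as Ro
from bench import bot, solve_ik, imaging
def RR(m):
    return Ro.from_euler('xyz',m['rotation']).as_matrix()
def ray(m,px,fish=False):
    K=m['K']; x=(px[0]-K[0,2])/K[0,0]; y=(px[1]-K[1,2])/K[1,1]
    if fish:
        r=np.hypot(x,y); s=np.sin(r)/max(r,1e-9); d=np.array([x*s,-y*s,-np.cos(r)])
    else: d=np.array([x,-y,-1.])
    return np.array(m['position']),RR(m)@d
def plane(m,px,z,fish=False):
    o,d=ray(m,px,fish); return o+d*(z-o[2])/d[2]
def proj(m,p,fish=False):
    v=RR(m).T@(np.array(p,float)-m['position']); x,y,w=v[0],-v[1],-v[2]
    if fish:
        r=np.hypot(x,y); t=np.arctan2(r,w); x,y=x/r*t,y/r*t
    else: x,y=x/w,y/w
    return m['K'][0,0]*x+m['K'][0,2], m['K'][1,1]*y+m['K'][1,2]
E
python3 - <<'E'
from h import *
m=imaging.camera_model('top'); s=512/800
for n,p,z in [('post',(502,290),90),('cork',(503,272),58),('tommy',(517,228),153),('base front',(495,317),10),('flange',(303,318),30),('brk',(342,327),40),('nose',(362,330),27),('bottle',(600,443),50),('dish',(597,350),10)]:
    print(n,plane(m,(p[0]*s,p[1]*s),z).round())
print(proj(m,(0,0,0)), proj(imaging.camera_model('scene'),(0,0,0)))
w=imaging.camera_model('wrist');print(w, bot.get_state()['tcp_pos'])
E
```

```text
post [ 544. -140.   90.]
cork [ 587. -147.   58.]
tommy [ 641. -155.  153.]
base front [ 510. -140.   10.]
flange [485. 227.  30.]
brk [470. 151.  40.]
nose [468. 114.  27.]
bottle [ 284. -325.   50.]
dish [ 456. -336.   10.]
(np.float64(261.6645573674217), np.float64(382.49802584641657)) (np.float64(151.45641920385205), np.float64(326.4517599191935))
{'K': array([[297.31863964,   0.        , 256.91711346],
       [  0.        , 297.31863964, 190.52565219],
       [  0.        ,   0.        ,   1.        ]]), 'position': array([149.85379271, 535.73032866, 373.09207095]), 'rotation': array([-0.32139502,  0.00242734,  1.14931459])} [224.87406305 501.34179244 230.57743779]
```

```bash
python3 - <<'E'
from h import *
import json
def snap(n):
    m=imaging.camera_model('wrist'); im=imaging.capture('wrist'); cv2.imwrite(f'pics/{n}.png',im)
    json.dump({k:np.array(v).tolist() for k,v in m.items()},open(f'{n}.json','w'))
for n,p in [('b1',(450,190,230)),('p1',(510,-145,260))]:
    bot.move_ptp(p,[np.pi,0,np.pi]); bot.dwell(.15); snap(n); print(bot.get_state()['t'])
a=cv2.imread('pics/b1.png');b=cv2.imread('pics/p1.png')
for n,i in(('b1',a),('p1',b)): cv2.imwrite(f'pics/{n}v.png',cv2.resize(i,(800,600),interpolation=cv2.INTER_CUBIC))
E
```

```text
1.7333
3.225
```

View pics/b1v.png

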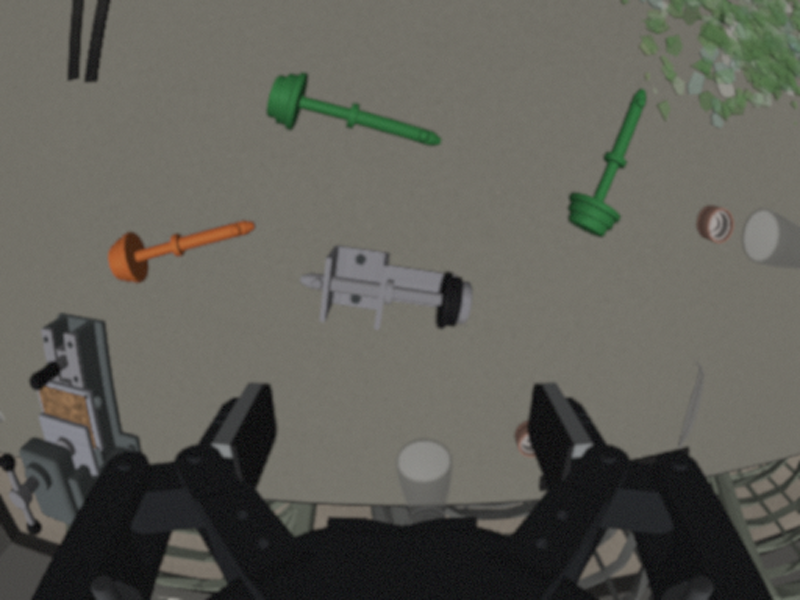

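View pics/p1v.png

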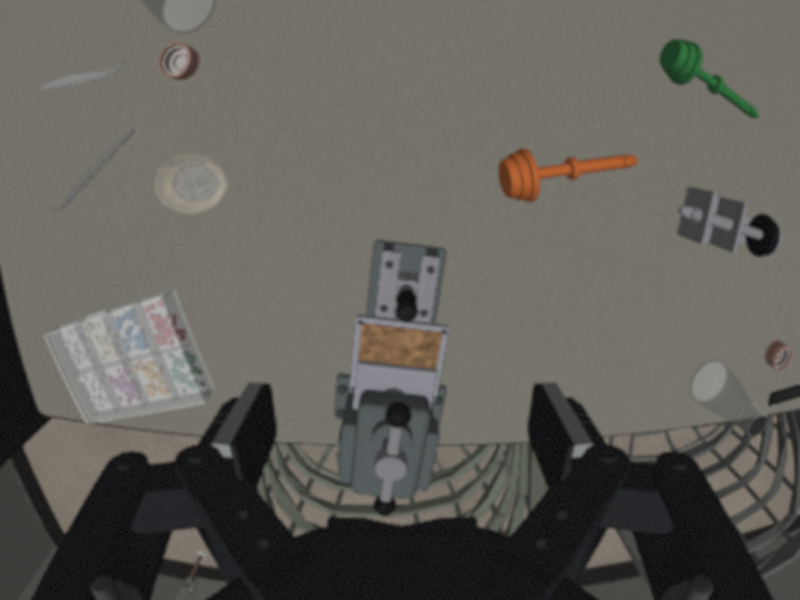

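The bracket picture (b1) shows the steel pin with its black flange at (452,300), nose at (308,280) and bracket plates at x≈325 and 383. The green ones are at (350,115) and (605,180), and the orange one is at (185,245). Only the steel pin sits in the bracket, as described. In p1 the press has its base front edge at (374,240)–(446,247), post at (407,300), cork at (402,345) and tommy-bar balls at (397,414) and (384,506). Next is one enlarged composite to confirm.

```bash
python3 -c "
import cv2,numpy as np
a=cv2.imread('pics/b1.png')[145:225,180:310];b=cv2.imread('pics/p1.png')[145:335,205:295]
A=cv2.resize(a,None,fx=3.6,fy=3.6,interpolation=cv2.INTER_CUBIC);B=cv2.resize(b,None,fx=3.1,fy=3.1,interpolation=cv2.INTER_CUBIC)
c=np.zeros((600,800,3),np.uint8);c[:A.shape[0],:A.shape[1]]=A;c[:B.shape[0],480:480+B.shape[1]]=B
c=cv2.convertScaleAbs(c,alpha=1.5,beta=10);cv2.imwrite('pics/comp.png',c)"
```

```text
(no output)
```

View pics/comp.png

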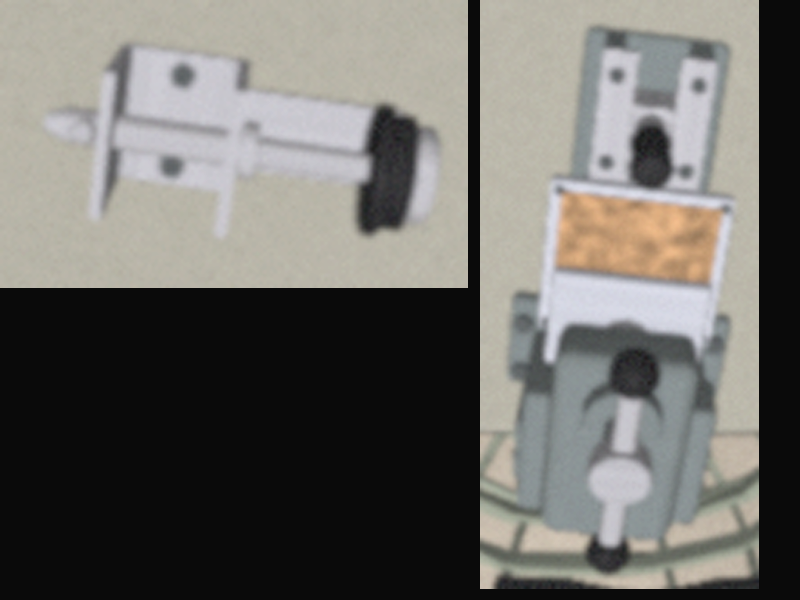

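```bash
cat >m.py <<'E'
from h import *
import json
def L(n): 
    m=json.load(open(n+'.json')); return {k:np.array(v) for k,v in m.items()}
mb,mp=L('b1'),L('p1')
A=lambda X,Y,z:plane(mb,(180+X/3.6,145+Y/3.6),z,True)
B=lambda X,Y,z:plane(mp,(205+(X-480)/3.1,145+Y/3.1),z,True)
E
python3 - <<'E'
from m import *
def pr(n,a,b,L=None):
    d=b-a; print(n,a.round(1),b.round(1),'len',np.linalg.norm(d).round(1),L,'ang',np.degrees(np.arctan2(d[1],d[0])).round(2),'mid',((a+b)/2).round(1))
pr('basefront',B(588,28,10),B(729,44,10),64)
pr('platen front',B(553,177,58),B(734,198,58),76)
pr('tommy',B(634,372,153),B(607,553,153),'~88')
pr('gib front',B(600,49,46),B(717,60,46),46)
print('post',B(651,145,76))
pr('pin nose-neckrear',A(372,166,27),A(45,121,27),111)
pr('nose-shoulder front',A(237,147,27),A(45,121,27),67)
E
```

```text
basefront [ 506.7 -165.9   10. ] [ 513.6 -104.5   10. ] len 61.8 64 ang 83.61 mid [ 510.2 -135.2   10. ]
platen front [ 557.7 -178.1   58. ] [ 566.5 -105.2   58. ] len 73.4 76 ang 83.04 mid [ 562.1 -141.6   58. ]
tommy [ 588.3 -144.9  153. ] [ 668.9 -154.9  153. ] len 81.2 ~88 ang -7.04 mid [ 628.6 -149.9  153. ]
gib front [ 508.  -159.2   46. ] [ 512.3 -112.7   46. ] len 46.7 46 ang 84.7 mid [ 510.2 -135.9   46. ]
post [ 537.95755014 -139.11775936   76.        ]
pin nose-neckrear [483.1 224.1  27. ] [467.1 112.4  27. ] len 112.7 111 ang -98.13 mid [475.1 168.2  27. ]
nose-shoulder front [476.4 178.1  27. ] [467.1 112.4  27. ] len 66.3 67 ang -98.03 mid [471.8 145.3  27. ]
```

```bash
cat >>h.py <<'E'
YP=np.radians(-6.8); BORE=np.array([594.6,-145.6,0]); EX=np.array([np.cos(YP),np.sin(YP),0]); EY=np.array([-np.sin(YP),np.cos(YP),0]); EZ=np.array([0,0,1.])
def rot(yaw,lean):
    return Ro.from_euler('z',yaw)*Ro.from_euler('y',-lean)*Ro.from_euler('xyz',[np.pi,0,np.pi])
def eul(r): return r.as_euler('xyz').tolist()
def press(p): d=np.array(p)-BORE; return np.array([d@EX,d@EY,d[2]]).round(1)
def st(tag=''):
    s=bot.get_state(); print(tag,'t',s['t'],'tcp',np.round(s['tcp_pos'],1),'press',press(s['tcp_pos']),'F',np.round(s['contact_force'],1),'open',round(s['opening'],3),'gf',np.round(s['gripper_force'],1)); return s
E
python3 - <<'E'
from h import *
r=rot(YP,.6); R=r.as_matrix()
g=BORE-53.7*EX+78*EZ
tcp=g+R[:,2]*19
bot.move_ptp(tcp-R[:,2]*80,eul(r)); bot.grip(.5,40); st('above')
print(bot.movel(tcp,max_speed=120,threshold=10)); st('at')
bot.grip(0,50); s=st('grip')
p=np.array(s['tcp_pos'])
print(bot.movel(p-EX*70,max_speed=60,threshold=18)); s=st('pulled'); print(np.linalg.norm(np.array(s['tcp_pos'])-p))
E
```

```text
above t 4.8583 tcp [ 507.2 -135.2  128.4] press [-88.   -0.  128.4] F [ 0.1 -0.3 -0.6] open 0.499 gf 0.0
False
at t 5.675 tcp [ 551.7 -140.4   62.4] press [-43.2   0.1  62.4] F [-0.6  0.2 -0.4] open 0.498 gf 0.0
grip t 6.0417 tcp [ 552.  -140.9   63.2] press [-42.8  -0.4  63.2] F [-3.7  0.1  6.7] open 0.17 gf 48.9
True
pulled t 6.9583 tcp [ 493.5 -134.    63.7] press [-101.7   -0.5   63.7] F [ 5.  -0.3 -4.5] open 0.169 gf 51.8
58.86622204443056
```

```bash
python3 - <<'E'
from h import *
r=rot(YP,.6); R=r.as_matrix()
p=np.array(bot.get_state()['tcp_pos'])
print(bot.movel(p-EX*8,max_speed=30,threshold=25)); s=st('more')
bot.grip(.5); s=st('rel')
p=np.array(s['tcp_pos'])
bot.movel(p-R[:,2]*90,max_speed=250)
bot.move_ptp(BORE-90*EX+240*EZ,eul(rot(YP,0)));bot.dwell(.1)
import json
m=imaging.camera_model('wrist'); im=imaging.capture('wrist'); cv2.imwrite('pics/p2.png',im)
json.dump({k:np.array(v).tolist() for k,v in m.items()},open('p2.json','w'))
for n,q in [('gibfront',-85*EX+46*EZ),('platenfront',-90*EX+58*EZ),('bore',46*EZ),('postmid',-111*EX+76*EZ)]: print(n,proj(m,BORE+q,True))
st()
c=cv2.resize(im[130:330,180:330],None,fx=3,fy=3,interpolation=cv2.INTER_CUBIC);cv2.imwrite('pics/p2c.png',cv2.convertScaleAbs(c,alpha=1.5,beta=10))
E
```

```text
True
more t 7.2 tcp [ 493.4 -134.5   64.8] press [-101.8   -1.    64.8] F [ 6.5 -1.9 -7.6] open 0.162 gf 54.1
rel t 7.5833 tcp [ 494.2 -134.8   65.4] press [-100.9   -1.1   65.4] F [-0.1 -0.  -0.1] open 0.499 gf 0.0
gibfront (np.float64(256.2479046949704), np.float64(172.15714018039424))
platenfront (np.float64(256.2206052764267), np.float64(170.5683711921223))
bore (np.float64(256.306311346897), np.float64(237.49573501159108))
postmid (np.float64(256.16620128936603), np.float64(155.42112001264354))
 t 9.3 tcp [ 504.2 -134.8  238.7] press [-91.    0.  238.7] F [ 0.2 -0.2 -0. ] open 0.504 gf 0.0
```

View pics/p2c.png

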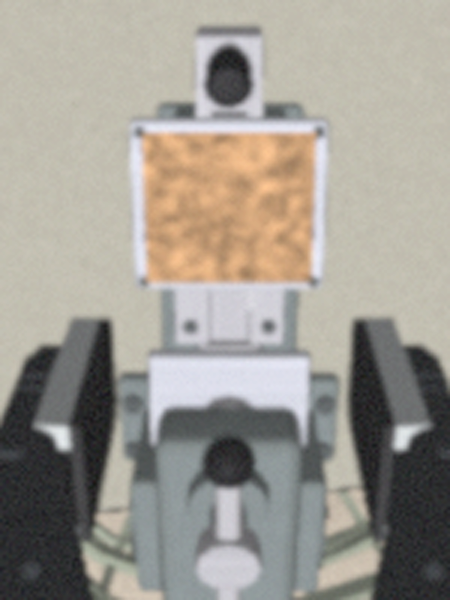

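The crop p2 shows the slide drawn out: the platen front edge is at row 170.3 (170.6 predicted at the stop) and the post stands clear ahead at crop (228,75). The second firm pull also met the stop. Now the pin.

```bash
python3 - <<'E'
from h import *
yaw=np.radians(-8.1); r=rot(yaw,0); ax=np.array([-np.sin(yaw),np.cos(yaw),0])  # towards the button
sh=np.array([476.4,178.4,0])
g=sh+54.5*ax
bot.move_ptp(g+100*EZ,eul(r)); bot.grip(.5,40); st('above')
print(bot.movel(g+33.5*EZ,max_speed=80,threshold=5)); st('at')
m=imaging.camera_model('wrist'); im=imaging.capture('wrist'); cv2.imwrite('pics/g1.png',im)
cv2.imwrite('pics/g1v.png',cv2.convertScaleAbs(cv2.resize(im[120:320,130:390],None,fx=3,fy=3,interpolation=cv2.INTER_CUBIC),alpha=1.5,beta=10))
E
```

```text
above t 10.975 tcp [484.8 231.6 100.4] press [-153.7  361.5  100.4] F [-0.1 -0.4  0.2] open 0.5 gf 0.0
False
at t 11.9583 tcp [484.5 232.5  33.9] press [-154.1  362.4   33.9] F [ 0.2 -0.4 -0.3] open 0.497 gf 0.0
```

View pics/g1v.png

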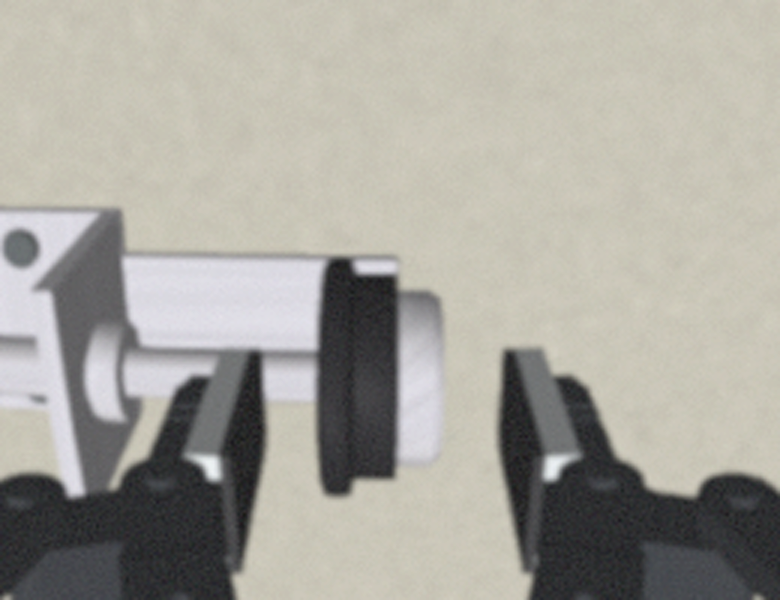

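The crop g1 shows the fingers straddling flange and button with equal gaps: the front pad is at x≈260 against the flange at 320, and the rear pad is at 503 against the button at 442. I'll check the lateral centring numerically, then squeeze and draw.

```bash
python3 - <<'E'
from h import *
m=imaging.camera_model('wrist')
yaw=np.radians(-8.1); ax=np.array([-np.sin(yaw),np.cos(yaw),0]); sh=np.array([476.4,178.4,0])
for k in (44,50,66):
    q=proj(m,sh+k*ax+27*EZ,True); print(k,(np.array(q)-[130,120])*3)
bot.grip(0,40); s=st('squeezed')
p=np.array(s['tcp_pos'])
bot.movel(p+1*EZ,max_speed=20)
print(bot.movel(p+1*EZ+80*ax,max_speed=80,threshold=15)); s=st('drawn')
E
```

```text
44 [320.74015683 371.50360694]
50 [352.21822677 371.70437208]
66 [436.29497644 371.59247764]
squeezed t 12.3583 tcp [484.6 232.6  34.3] press [-154.   362.5   34.3] F [-1.  -0.3  6.1] open 0.179 gf 42.2
False
drawn t 13.7583 tcp [495.7 311.3  35.2] press [-152.3  442.    35.2] F [ 0.  -0.3 -1.6] open 0.176 gf 40.7
```

```bash
cat >>h.py <<'E'
LEAN=.55; RL=rot(YP,LEAN); RLM=RL.as_matrix()
OFF=np.array([-1.2,0,7.3])   # pin axis point in tool frame (grip section), tool y ~ along axis
GB=52.0                      # grip centre behind shoulder while squeezed
def tcp_for(shoulder_y,off=OFF,dx=0,dz=0):
    a=BORE+28*EZ+(shoulder_y+GB)*EY+dx*EX+dz*EZ
    return a-RLM@off
E
python3 - <<'E'
from h import *
s=bot.get_state(); p=np.array(s['tcp_pos'])
print(RLM[:,1],EY)
bot.movel(p+130*EZ,max_speed=200)
t=tcp_for(23+67+15)
bot.move_ptp(t+90*EZ,eul(RL)); st('pre')
bot.movel(t,max_speed=120,threshold=8); st('low')
bot.dwell(.1)
m=imaging.camera_model('wrist'); im=imaging.capture('wrist'); cv2.imwrite('pics/n1.png',im)
cv2.imwrite('pics/n1v.png',cv2.convertScaleAbs(cv2.resize(im[130:280,110:310],None,fx=4,fy=4,interpolation=cv2.INTER_CUBIC),alpha=1.5,beta=10))
for n,k in [('shoulder',105),('nose',38),('railface',23)]:
    print(n,(np.array(proj(m,BORE+28*EZ+k*EY,True))-[110,130])*4)
print('gib front l',(np.array(proj(m,BORE+46*EZ+23*EY-85*EX,True))-[110,130])*4,'gib edge bore',(np.array(proj(m,BORE+46*EZ+23*EY,True))-[110,130])*4)
print('platen corners',[(np.array(proj(m,BORE+58*EZ+38*EY+x*EX,True))-[110,130])*4 for x in(-90,-20)])
import json;json.dump({k:np.array(v).tolist() for k,v in m.items()},open('n1.json','w'))
E
```

```text
[1.18403968e-01 9.92965508e-01 1.66533454e-16] [0.11840397 0.99296551 0.        ]
pre t 15.775 tcp [608.4  11.4 123.2] press [ -4.9 157.6 123.2] F [ 0.3 -0.4 -1.6] open 0.181 gf 40.7
low t 16.675 tcp [609.1  11.2  34.2] press [ -4.2 157.4  34.2] F [ 0.3  0.2 -1.5] open 0.181 gf 40.8
shoulder [230.10160222 445.93571145]
nose [-140.88179214  425.06052189]
railface [-208.10003898  419.64394539]
gib front l [-564.72536905  150.80421863] gib edge bore [-241.84112026  511.93908376]
platen corners [array([-574.80726131,  196.65345434]), array([-263.66189045,  527.88006697])]
```

View pics/n1v.png

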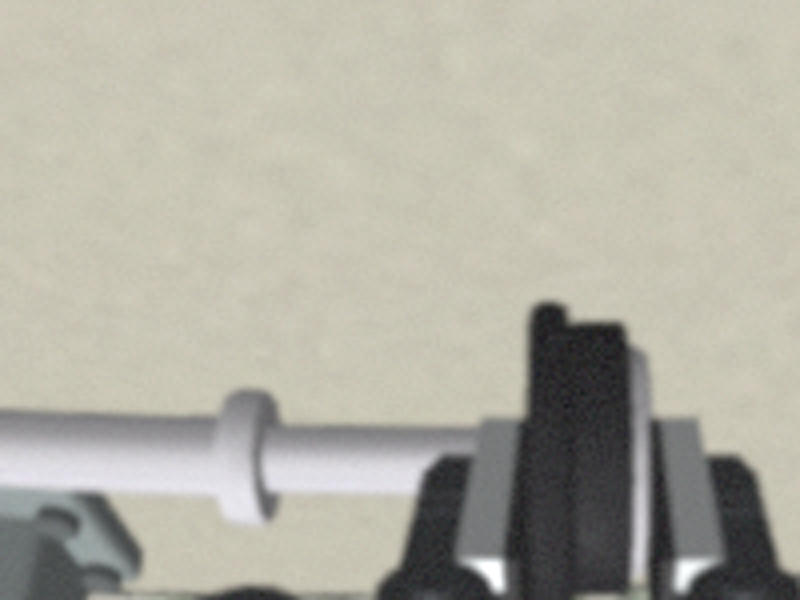

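The shoulder is at (245,455) against the predicted (230,446), so the pin is held level. My crop cut off the nose, so I'll view the left part of the same image.

```bash
python3 -c "
import cv2
im=cv2.imread('pics/n1.png')[150:290,10:197]
cv2.imwrite('pics/n1w.png',cv2.convertScaleAbs(cv2.resize(im,None,fx=4,fy=4,interpolation=cv2.INTER_CUBIC),alpha=1.5,beta=10))"
```

```text
(no output)
```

View pics/n1w.png

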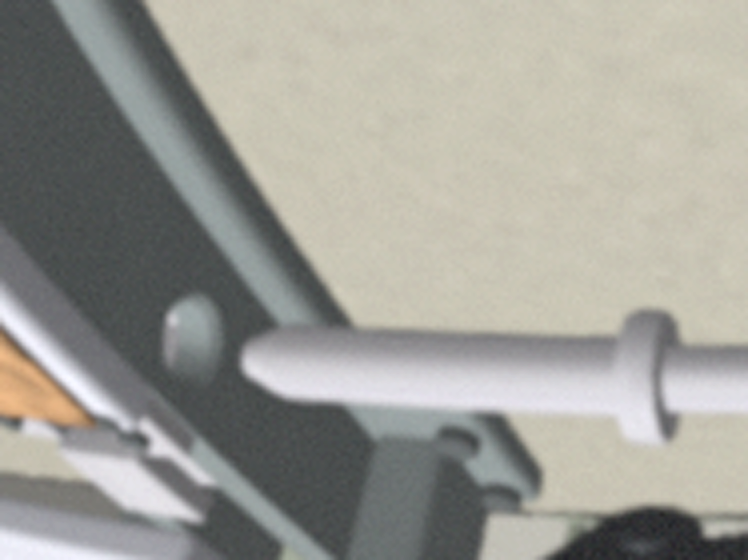

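The hole in the near rail is visible at (193,340), exactly where predicted. The nose tip is at (243,360) against a predicted (259,345), so the pin sits about 2.7 mm off at the nose and 1.7 mm at the shoulder, along image-down. I'll correct for that and insert in small force-guided steps.

```bash
cat > ins.py <<'E'
from h import *
import sys
def insert(y0,y1,c,step=4,fmax=22,gain=.04):
    c=np.array(c,float); y=y0
    F0=np.array([.3,.2,-1.5])
    while y>y1+1e-6:
        y=max(y1,y-step)
        hit=bot.movel(tcp_for(y,dx=c[0],dz=c[1]),max_speed=40,threshold=15)
        s=bot.get_state(); F=np.array(s['contact_force'])-F0; fx,fy,fz=F@EX,F@EY,F[2]
        print('y',round(y,1),'at',round(press(s['tcp_pos'])[1]-GB,1),'c',c.round(2),'F',np.round([fx,fy,fz],1),'op',round(s['opening'],3),'HIT' if hit else '')
        c+=np.clip(gain*np.array([fx,fz]),-.5,.5)
        if fy>fmax or (hit and fy>8): break
    st('end'); return c,y
E
python3 - <<'E'
from ins import *
c=[-2.2,-1.7]
bot.movel(tcp_for(105,dx=c[0],dz=c[1]),max_speed=30)
print(insert(105,62,c))
E
```

```text
y 101 at 100.6 c [-2.2 -1.7] F [0.1 0.1 0. ] op 0.174 
y 97 at 96.7 c [-2.2 -1.7] F [-1.   0.3 -0.3] op 0.18 
y 93 at 92.7 c [-2.23 -1.71] F [-1.   0.5 -0.1] op 0.176 
y 89 at 89.3 c [-2.28 -1.71] F [-0.   1.2  0.2] op 0.182 
y 85 at 85.3 c [-2.28 -1.71] F [ 1.1  1.  -0.7] op 0.179 
y 81 at 80.5 c [-2.23 -1.73] F [ 4.   1.  -0.7] op 0.177 
y 77 at 76.0 c [-2.07 -1.76] F [ 4.8 -1.6 -0.7] op 0.176 
y 73 at 72.5 c [-1.88 -1.79] F [ 5.1 -0.3 -0.6] op 0.176 
y 69 at 68.9 c [-1.67 -1.81] F [4.8 0.  0.3] op 0.176 
y 65 at 65.1 c [-1.48 -1.8 ] F [5.  0.6 0.3] op 0.18 
y 62 at 62.2 c [-1.28 -1.79] F [ 3.9  1.1 -0. ] op 0.181 
end t 19.825 tcp [602.3 -31.5  32. ] press [ -5.9 114.2  32. ] F [ 4.3  0.8 -1.5] open 0.181 gf 44.6
(array([-1.12347535, -1.79289733]), 62)
```

```bash
python3 - <<'E'
from ins import *
print(insert(62,14,[-1.1,-1.8],fmax=14))
E
```

```text
y 58 at 58.1 c [-1.1 -1.8] F [ 4.6  0.8 -0.1] op 0.177 
y 54 at 54.0 c [-0.92 -1.8 ] F [5.4 0.7 0.4] op 0.182 
y 50 at 49.9 c [-0.7  -1.79] F [4.7 0.8 0.1] op 0.178 
y 46 at 45.9 c [-0.51 -1.78] F [ 4.6  1.2 -0.6] op 0.175 
y 42 at 41.9 c [-0.33 -1.81] F [4.6 0.1 0.7] op 0.179 
y 38 at 37.9 c [-0.14 -1.78] F [5.  0.8 0.6] op 0.178 
y 34 at 33.8 c [ 0.05 -1.75] F [3.9 0.2 0.5] op 0.18 
y 30 at 29.8 c [ 0.21 -1.73] F [3.3 1.2 1.6] op 0.179 
y 26 at 25.8 c [ 0.34 -1.67] F [3.3 0.5 0.2] op 0.176 
y 22 at 22.6 c [ 0.48 -1.66] F [2.7 4.3 1.3] op 0.18 
y 18 at 22.4 c [ 0.58 -1.61] F [ 1.3 14.1  6.2] op 0.18 
end t 22.575 tcp [598.6 -71.2  32. ] press [-4.8 74.4 32. ] F [ 3.3 14.   4.7] open 0.18 gf 40.6
(array([ 0.63800171, -1.36115886]), 18)
```

```bash
python3 - <<'E'
from h import *
bot.grip(.5); s=st('open'); bot.dwell(.2)
p=np.array(s['tcp_pos'])
print(bot.movel(p-RLM[:,2]*60,max_speed=120,threshold=6)); s=st('up')
bot.movel(np.array(s['tcp_pos'])-RLM[:,2]*40+20*EY,max_speed=150); bot.dwell(.1)
m=imaging.camera_model('wrist'); im=imaging.capture('wrist'); cv2.imwrite('pics/f1.png',im)
pts={n:np.array(proj(m,BORE+28*EZ+k*EY,True)) for n,k in [('far nose tip',-44),('shoulder',23),('flangefront',67),('button out',89),('button in',84)]}
x0,y0=150,100
im2=im[y0:y0+190,x0-90:x0+160]
for n,q in pts.items(): print(n,(q-[x0-90,y0])*3.1)
cv2.imwrite('pics/f1v.png',cv2.convertScaleAbs(cv2.resize(im2,None,fx=3.1,fy=3.1,interpolation=cv2.INTER_CUBIC),alpha=1.5,beta=10)); st()
E
```

```text
open t 22.9583 tcp [597.1 -74.2  31. ] press [-5.9 71.2 31. ] F [-0.2  5.8  1.2] open 0.5 gf 3.0
True
up t 23.3833 tcp [594.  -73.7  35.8] press [-9.1 71.3 35.8] F [-0.5  2.4  0.1] open 0.502 gf 0.8
far nose tip [ 84.11573584 360.50313502]
shoulder [320.82444372 367.45601357]
flangefront [503.17192655 369.99152983]
button out [598.47794858 370.37688054]
button in [576.72689333 370.34525112]
 t 23.9833 tcp [575.6 -51.9  69. ] press [-29.9  90.8  69. ] F [-0.7 -0.8 -0. ] open 0.504 gf 0.0
```

View pics/f1v.png

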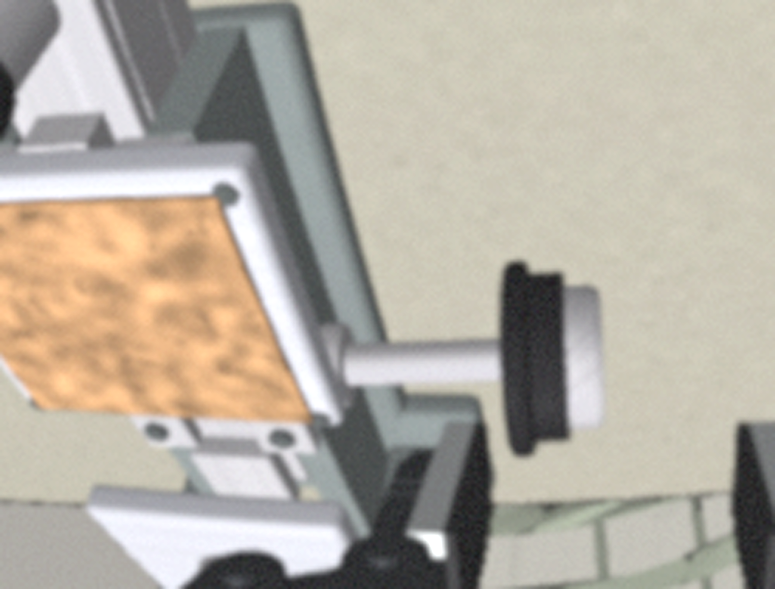

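The crop f1 shows the pin home: its shoulder is against the rail at (335,360) and the flange front is at 503 as predicted. The button face is at ≈602, which is the "out" position (598 predicted out, 577 pressed). The gripper is clear, so I'll retreat and hand in.

```bash
python3 - <<'E'
from h import *
p=np.array(bot.get_state()['tcp_pos'])
bot.movel(p-RLM[:,2]*60+80*EZ,max_speed=150); bot.dwell(.3); st('clear')
print(bot.sign_off())
E
```

```text
clear t 25.325 tcp [544.2 -48.1 199.4] press [-61.5  90.9 199.4] F [ 0.4 -0.3  0.8] open 0.499 gf 0.0
the job is handed in; nothing more can be done
None
```

The slide is drawn out to its stop and the pin is fully through both rails, with its button sprung out in the last picture; I did not tug the pin to test the lock, and I handed the job in at about 25 s with the robot clear.

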